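# Load a core plate and slide it to the oven line

### The arm

A 7-joint arm with a two-finger parallel gripper is mounted at the origin on the work surface. World frame = base frame: x ahead of the robot, y to its left, z up, the work surface at z = 0. Lengths are in m, angles in degrees, forces in N, time in s.
With the tool pointing down it reaches from about 0.425 to 0.95 m from the base axis. Payload 4.7 kg.
Tool frame: the origin (TCP) lies on the centre line of the jaws, within the pads' length; the fingertips stand 22 mm ahead of it and the grasp point (between the pads) lies 3 mm ahead of it; y points along the fingers, z is the direction in which the jaws open and shut, and the axes are right-handed (so a half turn about y gives the same grasp; the last joint's range is limited). The gripper opens to 85 mm and grips with 20 to 120 N. Pads are 22 mm wide; open, the fingers measure 114 mm over their backs; the gripper's body (76 mm by 85 mm) begins 54 mm behind the grasp point. The pads swing forward as they close: fully open they stand 13 mm farther back than shut.
Start: joints at [62.974, 26.849, -2.785, 87.806, 1.381, 65.374, -4.715], TCP at [0.289, -0.61, 0.253] pointing down, gripper open.
Joint ranges: [-148.3, 148.3], [-19.14, 114.17], [-79.39, 73.82], [5.75, 140.21], [-59.74, 239.74], [12.07, 113.84], [-152.46, 152.46]. Speed limits (degrees/s): [147.25, 147.25, 180, 180, 180, 180, 180].

### API

Orientations are given as [roll, pitch, yaw] about the fixed x, y, z axes, in that order (R = Rz(yaw) Ry(pitch) Rx(roll)).
In Python, from workcell import arm gives the robot as it stands.
- The arm moves only by the shell command python3 -m handwheel 'ROWS' [FORCE]. ROWS is JSON, one flat list of numbers, 7 for each row, row after row: the shift along the tool's x, y, z in mm, then the turn, a rotation vector about the tool's x, y, z in degrees, then the closure, from -1 (fully open) to 1 (shut). A call has 1 to 20 rows; each row is the pose to reach, as a shift and turn from the pose commanded when the call began, along the tool's axes at that moment; what a row does not reach only later rows make up. A row lasts 1/8 s, in which the tool goes at most 62.5 mm and 10.7 degrees, less where a joint would pass 70% of its speed; a pose out of reach is approached as far as the arm can. A call with a gripper value outside its range is refused whole. The fingers move at their own pace and stop on an object; FORCE is the grip in N (left out, the last holds). Time passes only in rows, so rows that repeat a pose let the fingers close. It gives the time, the measured TCP pose, the force and the opening at its end, in the units of the state.
- arm.sense(): the state, without advancing time (a new reading comes with each control period).
- arm.get_image(name): name is "scene" or "top" or "wrist"; returns a dict with "pixels" (480x640x3 uint8, red, green, blue), "fx", "fy", "cx", "cy" (pixels), "k1" (the pictures are not rectified: a ray, as slopes to the right and down, at radius r is drawn at 1 + k1 r^2 times it, then the intrinsics apply), "pose" (4x4, takes a point from camera to world coordinates). Camera axes: x right, y down, z forward; pixel columns grow to the right and rows downward; lengths in m; the calibration is good to about 2 mm. A picture is of the moment at which its call begins. There is no depth.
- arm.job_done(): hands the job in, once; it reports no verdict.
The state is a dict: "time": time; "joint_positions": joint angles; "dq": joint speeds; "tau": joint torques, N m; "position": TCP position; "tcp_rot": TCP orientation; "ft_force": force on the tool from outside, world axes, zero at the start; "ft_torque": the same for the moment, N m; "opening": opening from 0.0 (shut) to 1.0 (fully open).
Only numpy, scipy, OpenCV 4.12 (cv2) and the standard library are available. Lean on these libraries where they do the work, as an engineer would, in place of code of your own. Each camera call takes 0.05 s, during which the arm holds its last target. There are 200 camera calls.

### The job

Put the scraper that lies on the aluminium core plate back into its tool tray, lying flat along the tray with the end of its handle towards the robot. Lay every sand core from the carrying board flat on the core plate, straight across it from the robot's side to the line's side, side by side with gaps between them, the thin ends all towards the scribed line and nothing overhanging the plate's edges. Only then slide the loaded plate along the bench until the whole of its front edge meets the scribed line, without disturbing the tin, the mallet and the mould weight.

Things in the scene. Friction and masses are not known exactly. Their poses are not given: they have to be found in the camera images.
- line_mid (a point): Middle of the 400 mm long, 3 mm wide white line scribed on the dark steel bench in front of the oven's roller bed. Its y axis runs along the line, its x axis points across it, away from the robot towards the oven; the line has a short cross-tick at each end.
- core_plate: Loose aluminium core plate, flat, 200 mm (its x) by 300 mm (its y) by 12 mm thick, 0.9 kg, with small dark vent holes. Origin at the centre of its underside, z up. Its +x edge (300 mm long) is the front edge, on the side of the line; the opposite edge faces the robot. It slides freely on the bench; there is no stop at the line.
- plate_front_left (a point): Left (+y) end of the plate's front edge, on its top face: 100 mm in x and 150 mm in y from the plate's centre, 12 mm above the bench.
- plate_front_right (a point): Right (-y) end of the plate's front edge, on its top face.
- carry_board: Fixed dark wooden carrying board, 180 mm (x) by 300 mm (y), its top 12 mm above the bench, on which the cores lie side by side about 60 mm apart, along its x, thin ends either way. Origin at the centre of its underside.
- tool_tray_in (a point): Centre of the inner floor of the fixed, shallow, open wooden tool tray to the right of the plate: inside 248 mm (its x) by 98 mm (its y), floor 6 mm above the bench, walls up to 20 mm above the bench. x points away from the robot, along the tray.
- scraper_mid (a point): Plate scraper, 190 mm long: wooden handle 110 x 26 x 20 mm and a steel blade 50 mm wide; 0.12 kg. This point is its balance point and the middle of its length, in the front part of the handle (handle reaches 95 mm behind it and 15 mm ahead of it), 10 mm above its underside. x points along it to the blade, z up as it lies.
- scraper_butt (a point): Rear end of the scraper's handle, 95 mm behind scraper_mid.
- core1_mid (a point): Hard cured sand core, 140 mm long, flat underside and rounded top edges; may be absent. Thick part 95 mm long, 24 mm wide, 14 mm high; the thin end (core print) goes on 45 mm beyond it, 12 mm wide and 9 mm high; 0.06 kg. This point is the centre of the thick part, 7 mm above the underside. x points along the core to the thin end (tip 92.5 mm from here, the other end 47.5 mm), z up when it lies on its flat; it balances about 10 mm from here towards the thin end.
- core1_tip (a point): Tip of the thin end of core1.
- core2_mid (a point): The same point of another, equal core; may be absent.
- core2_tip (a point): Tip of the thin end of core2.
- core3_mid (a point): The same point of another, equal core; may be absent.
- core3_tip (a point): Tip of the thin end of core3.
- core4_mid (a point): The same point of another, equal core; may be absent.
- core4_tip (a point): Tip of the thin end of core4.
- core5_mid (a point): The same point of another, equal core; may be absent.
- core5_tip (a point): Tip of the thin end of core5.
- coating_tin: Bystander: closed flat tin, 84 mm in diameter, 50 mm high, beyond the carrying board. Origin at its underside.
- mallet: Bystander: wooden mallet lying on the bench, head 64 mm thick and 110 mm wide, handle 250 mm, to the right. Origin under its head.
- mould_weight: Bystander: iron mould weight 120 x 80 x 45 mm with a bail handle 80 mm high, to the left. Origin at its underside.

How it is judged (in metres and radians):
On the way, in this order (a step that is already met when the one before it is completed fails the run):
1. all the cores lie on the plate, thin ends towards the line, while the plate is still at least 30 mm short of the line (z of core1_mid in the frame of core_plate between 0.014 and 0.024 m and x of each of core1_mid, core2_mid, core3_mid, core4_mid, core5_mid in the frame of core_plate above -0.055 m and x of core1_tip in the frame of core_plate between 0.035 and 0.102 m and y of core1_mid in the frame of core_plate between -0.139 and 0.139 m and angle between the x axis of each of core1_mid, core2_mid, core3_mid, core4_mid, core5_mid and the x axis of core_plate, either way round below 0.14 rad and angle between each of core1_mid, core2_mid, core3_mid, core4_mid, core5_mid's own z axis and vertical below 0.08 rad and z of core2_mid in the frame of core_plate between 0.014 and 0.024 m and x of core2_tip in the frame of core_plate between 0.035 and 0.102 m and y of core2_mid in the frame of core_plate between -0.139 and 0.139 m and z of core3_mid in the frame of core_plate between 0.014 and 0.024 m and x of core3_tip in the frame of core_plate between 0.035 and 0.102 m and y of core3_mid in the frame of core_plate between -0.139 and 0.139 m and z of core4_mid in the frame of core_plate between 0.014 and 0.024 m and x of core4_tip in the frame of core_plate between 0.035 and 0.102 m and y of core4_mid in the frame of core_plate between -0.139 and 0.139 m and z of core5_mid in the frame of core_plate between 0.014 and 0.024 m and x of core5_tip in the frame of core_plate between 0.035 and 0.102 m and y of core5_mid in the frame of core_plate between -0.139 and 0.139 m and horizontal distance between core1_mid and core2_mid above 0.029 m and horizontal distance between each of core1_mid, core2_mid and core3_mid above 0.029 m and horizontal distance between each of core1_mid, core2_mid, core3_mid and core4_mid above 0.029 m and horizontal distance between each of core1_mid, core2_mid, core3_mid, core4_mid and core5_mid above 0.029 m and x of each of plate_front_left, plate_front_right in the frame of line_mid below -0.03 m), for 0.2 s.
2. the front edge of the plate meets the line (x of plate_front_left in the frame of line_mid between -0.005 and 0.005 m and y of plate_front_left in the frame of line_mid between -0.205 and 0.205 m and x of plate_front_right in the frame of line_mid between -0.005 and 0.005 m and y of plate_front_right in the frame of line_mid between -0.205 and 0.205 m), for 0.2 s.
At the end, for the whole second after the job is handed in: Cores flat and wholly on the plate, within 8 degrees of its x axis, thin ends to the line, middles 29 mm or more apart; both ends of the front edge within 5 mm of the line and within its length; scraper flat in the tray, along it within 14 degrees, handle end to the robot; all at rest (all of step 2 and z of core1_mid in the frame of core_plate between 0.014 and 0.024 m and x of each of core1_mid, core2_mid, core3_mid, core4_mid, core5_mid in the frame of core_plate above -0.055 m and x of core1_tip in the frame of core_plate between 0.035 and 0.102 m and y of core1_mid in the frame of core_plate between -0.139 and 0.139 m and angle between the x axis of each of core1_mid, core2_mid, core3_mid, core4_mid, core5_mid and the x axis of core_plate, either way round below 0.14 rad and angle between each of core1_mid, core2_mid, core3_mid, core4_mid, core5_mid, scraper_mid's own z axis and vertical below 0.08 rad and z of core2_mid in the frame of core_plate between 0.014 and 0.024 m and x of core2_tip in the frame of core_plate between 0.035 and 0.102 m and y of core2_mid in the frame of core_plate between -0.139 and 0.139 m and z of core3_mid in the frame of core_plate between 0.014 and 0.024 m and x of core3_tip in the frame of core_plate between 0.035 and 0.102 m and y of core3_mid in the frame of core_plate between -0.139 and 0.139 m and z of core4_mid in the frame of core_plate between 0.014 and 0.024 m and x of core4_tip in the frame of core_plate between 0.035 and 0.102 m and y of core4_mid in the frame of core_plate between -0.139 and 0.139 m and z of core5_mid in the frame of core_plate between 0.014 and 0.024 m and x of core5_tip in the frame of core_plate between 0.035 and 0.102 m and y of core5_mid in the frame of core_plate between -0.139 and 0.139 m and horizontal distance between core1_mid and core2_mid above 0.029 m and horizontal distance between each of core1_mid, core2_mid and core3_mid above 0.029 m and horizontal distance between each of core1_mid, core2_mid, core3_mid and core4_mid above 0.029 m and horizontal distance between each of core1_mid, core2_mid, core3_mid, core4_mid and core5_mid above 0.029 m and x of scraper_mid in the frame of tool_tray_in between -0.05 and 0.05 m and y of scraper_mid in the frame of tool_tray_in between -0.045 and 0.045 m and z of scraper_mid in the frame of tool_tray_in below 0.016 m and x of scraper_butt in the frame of tool_tray_in below -0.03 m and angle between the x axis of scraper_mid and the x axis of tool_tray_in, either way round below 0.25 rad and linear speed of each of core_plate, scraper, core1, core2, core3, core4, core5 below 0.02 m/s); the robot touches nothing.
It fails at once if the coating tin is moved by more than 20 mm (distance of coating_tin from where it was at the start of the episode above 0.02 m).
It fails at once if the mallet is moved by more than 20 mm (distance of mallet from where it was at the start of the episode above 0.02 m).
It fails at once if the mould weight is moved by more than 20 mm (distance of mould_weight from where it was at the start of the episode above 0.02 m).
Of core1, core2, core3, core4, core5 only 3 to 5 are there at a start; the rules pass over those that are not, and their reading is None.
At some moment in a run one of core1, core2, core3, core4, core5 may be knocked a few centimetres aside while the robot is not near it.
Once in a run the grip may slacken for a moment while it holds something.
It also fails if it takes over 210 s, if anything falls off the work surface, if the arm or the gripper's body presses on something with over 40 N, if the wrist force passes 120 N, or if a joint passes its speed limit or range.

## Working session

There is one attempt and no reset: what is moved stays moved. The work goes in short steps, Python scripts to look and compute and a shell command to move; the robot and the scene stay as the last step left them, time stands still between calls to the robot, and variables do not carry over. Pictures are saved under pics/ and viewed, about 12 in all and at most 16, crops included, and the job is handed in when it is done.

```bash
ls; mkdir -p pics
cat > h.py <<'E'
import numpy as np, cv2
from workcell import arm
from scipy.spatial.transform import Rotation as R
def snap(name,f=None):
    im=arm.get_image(name)
    if f: cv2.imwrite('pics/'+f, im['pixels'][:,:,::-1])
    np.savez('/tmp/%s.npz'%name, **im)
    return im
def ray(im,uv):
    d=np.array([(uv[0]-im['cx'])/im['fx'],(uv[1]-im['cy'])/im['fy']]); s=d.copy()
    for _ in range(20): s=d/(1+im['k1']*(s@s))
    P=im['pose']; return P[:3,3],P[:3,:3]@np.array([s[0],s[1],1])
def pt(im,uv,z):
    o,d=ray(im,uv); return o+d*(z-o[2])/d[2]
def proj(im,p):
    P=np.array(im['pose']); c=P[:3,:3].T@(np.array(p)-P[:3,3]); s=c[:2]/c[2]; s=s*(1+im['k1']*(s@s))
    return np.array([im['fx']*s[0]+im['cx'],im['fy']*s[1]+im['cy']])
E
python3 - <<'E'
from h import *
s=arm.sense(); print(s)
for n in('top','scene'):
    im=snap(n,n+'0.png'); print(n,im['fx'],im['k1'],np.round(im['pose'],3).tolist())
print(R.from_euler('xyz',s['tcp_rot'],degrees=True).as_matrix().round(3))
E
```

```text
pics
{'time': 0.0, 'joint_positions': array([62.97243657, 26.89939885, -2.7859088 , 87.87414934,  1.38096882,
       65.37354674, -4.7177673 ]), 'dq': array([ 0.00929661,  0.01609734,  0.00749338, -0.01363011,  0.03884985,
       -0.03975451, -0.09313966]), 'tau': array([-1.04323721e-03, -5.10301495e+01, -4.68362309e-02, -2.37712133e+01,
        1.07952164e-02,  7.47774116e-03, -5.49797647e-06]), 'position': array([ 0.28902581, -0.60939609,  0.25223368]), 'tcp_rot': array([-9.01134756e+01, -3.52268204e-03, -1.54627287e+02]), 'ft_force': array([-0.02858611, -0.15314776,  0.03198236]), 'ft_torque': array([ 0.0381062 ,  0.02460359, -0.06026065]), 'opening': 0.999308228450028}
top 468.2751144395144 -0.11273419267868628 [[-0.005, -0.994, 0.107, 0.462], [-1.0, 0.006, 0.009, 0.029], [-0.009, -0.107, -0.994, 1.175], [0.0, 0.0, 0.0, 1.0]]
scene 573.6441723425204 -0.13191670788739196 [[-0.349, 0.603, -0.717, 1.794], [0.937, 0.239, -0.254, 0.484], [0.018, -0.761, -0.649, 1.191], [0.0, 0.0, 0.0, 1.0]]
[[-0.904 -0.001  0.429]
 [-0.429  0.002 -0.904]
 [ 0.    -1.    -0.002]]
```

View pics/top0.png

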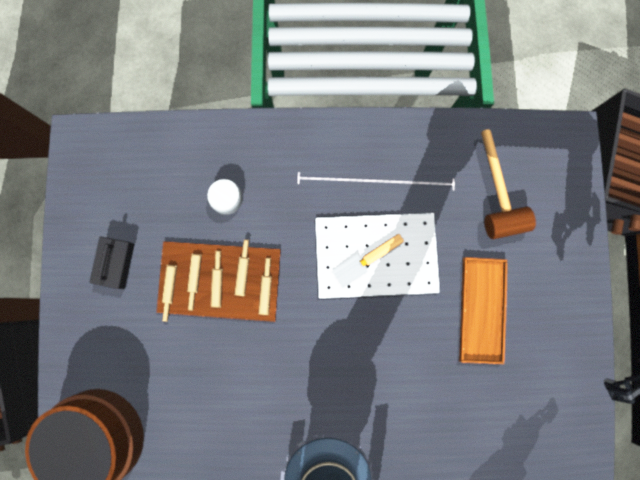

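View pics/scene0.png

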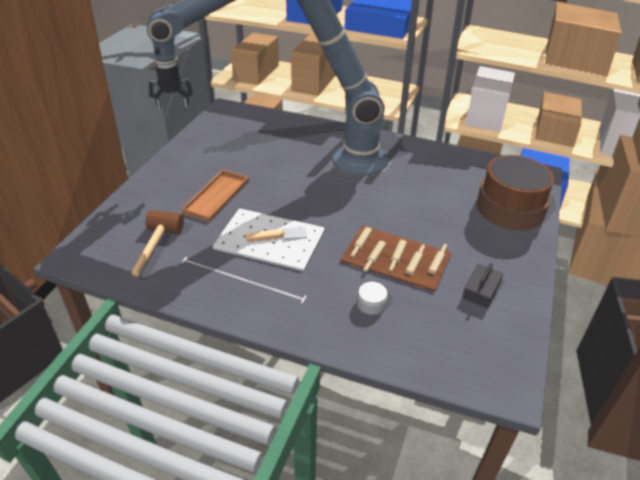

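```bash
cat > meas.py <<'E'
from h import *
im=dict(np.load('/tmp/top.npz')); px=im['pixels']; hsv=cv2.cvtColor(px,cv2.COLOR_RGB2HSV)
P=lambda u,v,z: (pt(im,(u,v),z)*1000).round(0)[:2]
print('line',P(298,178,0),P(453,184,0))
for n,c in dict(plate=[(317,216),(435,213),(439,294),(318,298)]).items(): print(n,[P(*q,.012) for q in c])
print('board',[P(*q,.012) for q in[(164,241),(280,249),(275,321),(158,313)]])
print('tray rim',[P(*q,.02) for q in[(464,258),(507,258),(505,363),(461,362)]])
print('tin',P(224,196,.05),'mallet',P(510,222,.06),'weight',P(111,262,.045))
print('butt/blade',P(401,240,.03),P(343,273,.015))
m=((hsv[...,2]>150)&(hsv[...,1]>40)&(hsv[...,1]<150)&(hsv[...,0]<35)).astype(np.uint8)
cs,_=cv2.findContours(m,0,cv2.CHAIN_APPROX_NONE)
for c in cs:
    if cv2.contourArea(c)<60: continue
    w=np.array([pt(im,q[0],.024)[:2]*1000 for q in c],np.float32)
    r=cv2.minAreaRect(w); print('blob',c.reshape(-1,2).mean(0).round(),np.round(r[0]),np.round(r[1]),round(r[2],1))
E
python3 meas.py
```

```text
line [756.  68.] [ 739. -332.]
plate [array([654.,  20.]), array([ 661., -279.]), array([ 457., -283.]), array([449.,  19.])]
board [array([594., 408.]), array([572., 113.]), array([393., 125.]), array([412., 419.])]
tray rim [array([ 545., -347.]), array([ 545., -458.]), array([ 284., -443.]), array([ 289., -332.])]
tin [700. 248.] mallet [ 630. -453.] weight [538. 531.]
butt/blade [ 590. -187.] [511. -44.]
blob [167. 293.] [463. 392.] [ 29. 141.] 83.0
blob [265. 287.] [479. 148.] [ 27. 141.] 85.4
blob [193. 281.] [490. 329.] [ 27. 141.] 84.5
blob [216. 280.] [498. 270.] [ 26. 141.] 88.2
blob [242. 269.] [524. 205.] [ 28. 140.] 83.8
blob [379. 251.] [ 566. -138.] [ 27. 122.] 32.6
blob [496. 170.] [ 772. -440.] [218.  27.] 10.9
```

```bash
cat > go.py <<'E'
# python3 go.py x y z jawangle  (mm, deg): prints shift (mm) and turn (deg) in tool axes to the target with tool down
import sys
from h import *
s=arm.sense(); x,y,z,a=map(float,sys.argv[1:5])
M=R.from_euler('xyz',s['tcp_rot'],degrees=True).as_matrix(); p=s['position']*1000
def T(a):
    zz=np.array([np.cos(np.radians(a)),np.sin(np.radians(a)),0]); yy=np.array([0,0,-1.]); return np.c_[np.cross(yy,zz),yy,zz]
a0=np.degrees(np.arctan2(M[1,2],M[0,2]))
print('now',p.round(1),'jaw',a0.round(1),'open',round(s['opening'],2),'t',s['time'],'F',s['ft_force'].round(1))
sh=M.T@(np.array([x,y,z])-p); print('SHIFT',sh.round(1))
d=(M.T@T(a)); rv=R.from_matrix(d).as_rotvec(degrees=True); print('TURN',rv.round(1),'(plain yaw',round(-(a-a0),1),')')
E
python3 go.py 544 -104 180 32
```

```text
now [ 289.  -609.5  252.4] jaw -64.6 open 1.0 t 0.1 F [ 0.1 -0.8 -0.5]
SHIFT [-447.    72.9 -347.3]
TURN [  0.1 -96.6  -0.1] (plain yaw -96.6 )
```

```bash
python3 -m handwheel '[-447,73,-347,0,-96.6,0,-0.06, -447,73,-347,0,-96.6,0,-0.06, -447,73,-347,0,-96.6,0,-0.06, -447,73,-347,0,-96.6,0,-0.06, -447,73,-347,0,-96.6,0,-0.06, -447,73,-347,0,-96.6,0,-0.06, -447,73,-347,0,-96.6,0,-0.06, -447,73,-347,0,-96.6,0,-0.06, -447,73,-347,0,-96.6,0,-0.06, -447,73,-347,0,-96.6,0,-0.06, -447,73,-347,0,-96.6,0,-0.06, -447,73,-347,0,-96.6,0,-0.06, -447,73,-347,0,-96.6,0,-0.06, -447,73,-347,0,-96.6,0,-0.06]' 40
python3 - <<'E'
from h import *
im=snap('wrist','w1.png'); print(im['fx'],im['k1'],np.round(im['pose'],3).tolist())
E
python3 go.py 544 -104 40 32
```

```text
time: 1.85
position: [0.5442, -0.106, 0.1805]
tcp_rot: [-90.0, -0.0, -58.1]
ft_force: [0.3, 0.1, -0.1]
opening: 0.533
384.3521217787482 -0.018392951172949413 [[0.849, 0.505, 0.156, 0.505], [0.528, -0.811, -0.251, -0.042], [0.0, 0.296, -0.955, 0.3], [0.0, 0.0, 0.0, 1.0]]
now [ 544.3 -105.6  180.4] jaw 31.9 open 0.53 t 1.9 F [ 1.   0.1 -1. ]
SHIFT [ -1.6 140.4   0.6]
TURN [ 0.  -0.1  0. ] (plain yaw -0.1 )
```

View pics/w1.png

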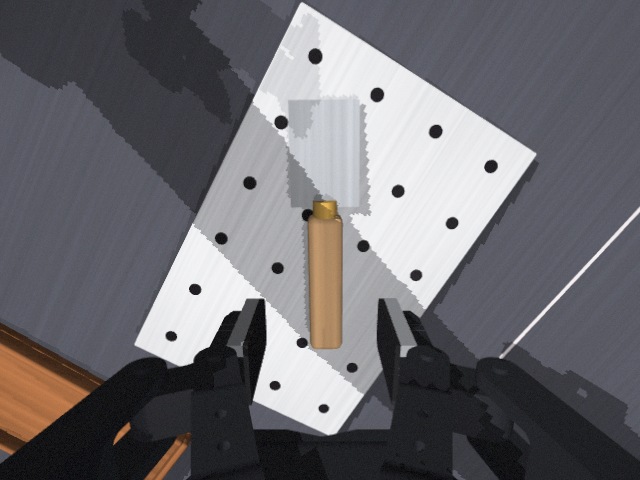

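Run:
```python
from h import *
im=dict(np.load('/tmp/wrist.npz'))
P=lambda u,v,z: (pt(im,(u,v),z)*1000).round(1)[:2]
a=P(325,215,.032);b=P(326,346,.032);print(a,b,np.linalg.norm(a-b),np.degrees(np.arctan2(*(a-b)[::-1])))
print('plate',[P(*q,.012) for q in[(303,2),(536,154),(331,434),(135,345)]])
```

```text
[539.5 -92.6] [ 596.8 -182.6] 106.69250207957444 122.48354850793385
plate [array([453.4,  17.9]), array([649.4,  24.6]), array([ 657.5, -270.1]), array([ 464.2, -279.2])]
```

```bash
python3 -m handwheel '[0,100,2.7,0,-0.5,0,-0.06, 0,100,2.7,0,-0.5,0,-0.06, 0,125,2.7,0,-0.5,0,-0.06, 0,142,2.7,0,-0.5,0,-0.06, 0,142,2.7,0,-0.5,0,-0.06, 0,142,2.7,0,-0.5,0,0.7, 0,142,2.7,0,-0.5,0,0.7, 0,142,2.7,0,-0.5,0,0.7, 0,142,2.7,0,-0.5,0,0.7, 0,142,2.7,0,-0.5,0,0.7, 0,130,2.7,0,-0.5,0,0.7, 0,100,2.7,0,-0.5,0,0.7, 0,60,2.7,0,-0.5,0,0.7,0,60,2.7,0,-0.5,0,0.7]' 60; python3 go.py 413 -395 100 -93.2
```

```text
time: 3.65
position: [0.5488, -0.1035, 0.1237]
tcp_rot: [-89.7, -0.3, -57.5]
ft_force: [-0.2, -0.1, -2.9]
opening: 0.286
now [ 548.8 -103.5  123.7] jaw 32.5 open 0.29 t 3.65 F [-0.2 -0.1 -2.9]
SHIFT [ 172.9   23.2 -271.2]
TURN [ -0.5 125.7  -0.2] (plain yaw 125.7 )
```

```bash
python3 -m handwheel '[173,3,-271,0,125.7,0,0.7, 173,3,-271,0,125.7,0,0.7, 173,3,-271,0,125.7,0,0.7, 173,3,-271,0,125.7,0,0.7, 173,3,-271,0,125.7,0,0.7, 173,3,-271,0,125.7,0,0.7, 173,3,-271,0,125.7,0,0.7, 173,3,-271,0,125.7,0,0.7, 173,3,-271,0,125.7,0,0.7, 173,3,-271,0,125.7,0,0.7, 173,3,-271,0,125.7,0,0.7, 173,3,-271,0,125.7,0,0.7, 173,3,-271,0,125.7,0,0.7, 173,3,-271,0,125.7,0,0.7, 173,3,-271,0,125.7,0,0.7]'; python3 go.py 413 -395 34 -93.2
python3 - <<'E'
from h import *
im=snap('wrist','w2.png')
E
```

```text
time: 5.52
position: [0.4108, -0.3948, 0.1171]
tcp_rot: [-90.0, -0.0, 176.8]
ft_force: [-0.9, 1.0, -1.1]
opening: 0.285
now [ 410.8 -394.8  117.1] jaw -93.2 open 0.28 t 5.525 F [-0.9  1.  -1.1]
SHIFT [-2.2 83.1  0.1]
TURN [0. 0. 0.] (plain yaw 0.0 )
```

View pics/w2.png

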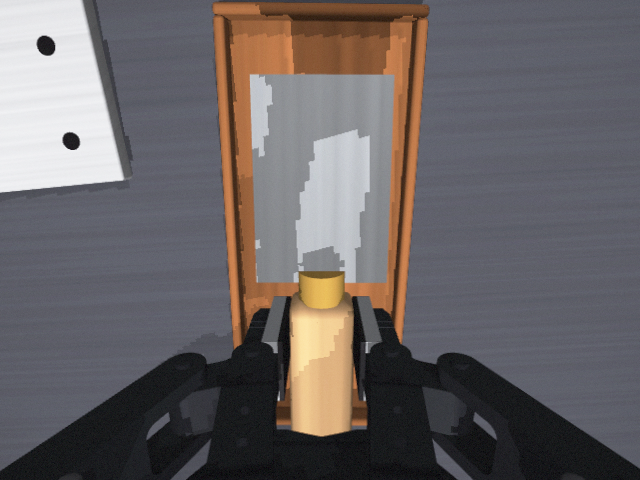

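```bash
python3 -m handwheel '[0,40,0,0,0,0,0.7, 0,65,0,0,0,0,0.7, 0,76,0,0,0,0,0.7, 0,80,0,0,0,0,0.7, 0,83,0,0,0,0,0.7, 0,83.5,0,0,0,0,0.7, 0,83.5,0,0,0,0,0.7, 0,83.5,0,0,0,0,0.0, 0,83.5,0,0,0,0,0.0, 0,83.5,0,0,0,0,0.0, 0,83.5,0,0,0,0,0.0, 0,60,0,0,0,0,0, 0,20,0,0,0,0,0, 0,-40,0,0,0,0,0, 0,-50,0,0,0,0,0, 0,-50,0,0,0,0,0]'
python3 - <<'E'
from h import *
im=snap('wrist','w3.png')
E
python3 go.py 486 148 180 85
```

```text
time: 7.58
position: [0.4111, -0.3949, 0.1679]
tcp_rot: [-90.0, 0.1, 176.8]
ft_force: [-1.6, 0.4, -0.5]
opening: 0.501
now [ 410.5 -394.4  166.6] jaw -93.2 open 0.5 t 7.625 F [ 0.2  1.1 -0.2]
SHIFT [ -44.8  -13.  -545.8]
TURN [ 1.000e-01 -1.782e+02 -1.000e-01] (plain yaw -178.2 )
```

View pics/w3.png

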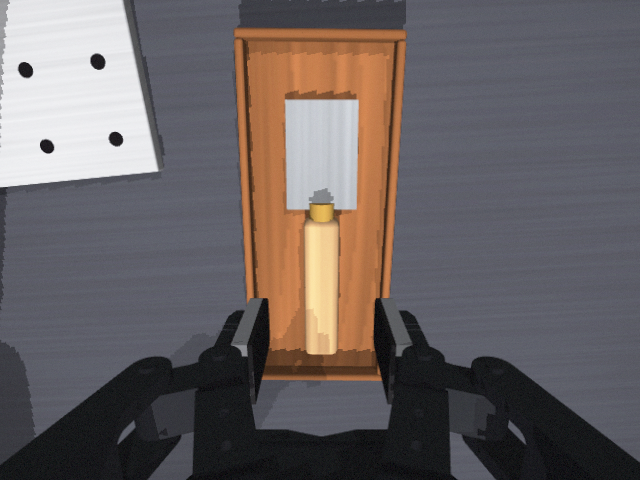

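```bash
python3 go.py 435 266 190 -94
```

```text
now [ 410.5 -394.4  166.6] jaw -93.2 open 0.5 t 7.625 F [ 0.2  1.1 -0.2]
SHIFT [  12.7  -22.9 -660.7]
TURN [0.  0.8 0.1] (plain yaw 0.8 )
```

```bash
python3 -m handwheel '[-60,-23,-100,0,0,0,0, -60,-23,-330,0,0,0,0, -60,-23,-330,0,0,0,0, -60,-23,-330,0,0,0,0, -60,-23,-330,0,0,0,0, -60,-23,-500,0,0,0,0, -60,-23,-500,0,0,0,0, -60,-23,-500,0,0,0,0, 13,-23,-660,0,0.8,0,0, 13,-23,-660,0,0.8,0,0, 13,-23,-660,0,0.8,0,0, 13,-23,-660,0,0.8,0,0, 13,-23,-660,0,0.8,0,0, 13,-23,-660,0,0.8,0,0, 13,-23,-660,0,0.8,0,0]'
python3 - <<'E'
from h import *
im=snap('wrist','w4.png')
print(arm.sense()['joint_positions'].round())
E
```

```text
time: 9.5
position: [0.4357, 0.2634, 0.19]
tcp_rot: [-90.0, -0.0, 175.8]
ft_force: [0.6, -0.3, 0.6]
opening: 0.5
[ -23.   16.  -15.  113.    6.   51. -135.]
```

View pics/w4.png

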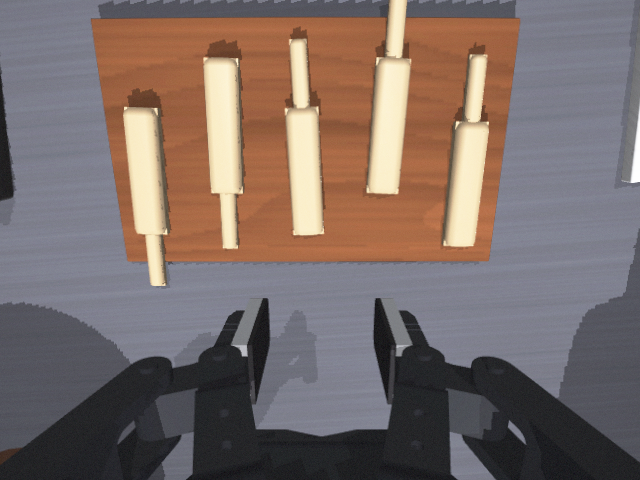

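```bash
cat > cores.py <<'E'
# cores.py cam zbase(mm): cores in a stored picture, base surface height zbase
import sys
from h import *
def cores(im,zb,show=True):
    hsv=cv2.cvtColor(im['pixels'],cv2.COLOR_RGB2HSV); out=[]
    m=((hsv[...,2]>140)&(hsv[...,1]>25)&(hsv[...,1]<120)&(hsv[...,0]>10)&(hsv[...,0]<40)).astype(np.uint8)
    m=cv2.morphologyEx(m,cv2.MORPH_OPEN,np.ones((3,3)))
    cs,_=cv2.findContours(m,0,cv2.CHAIN_APPROX_NONE)
    for c in cs:
        f=np.zeros_like(m); cv2.drawContours(f,[c],-1,1,-1)
        uv=np.argwhere(f)[:,::-1]
        w=np.array([pt(im,q,zb/1000+.012)[:2]*1000 for q in uv[::3]],np.float32)
        r=cv2.minAreaRect(w); L,W=max(r[1]),min(r[1])
        if not(90<L<175 and 15<W<45): continue
        b=cv2.boxPoints(r); e=b[1]-b[0] if np.linalg.norm(b[1]-b[0])>np.linalg.norm(b[2]-b[1]) else b[2]-b[1]
        d=e/np.linalg.norm(e); ctr=np.array(r[0]); s=(w-ctr)@d
        if (s>0).sum()>(s<0).sum(): d=-d; s=-s          # d points to the thin end
        thick=w[s<-L/2+85]; k=cv2.fitLine(w,cv2.DIST_L2,0,.01,.01).ravel()[:2]; k=k*np.sign(k@d)
        t=(w@k); mid=thick.mean(0); mid=mid+k*(t.min()+47.5-mid@k)
        out.append((mid,k)); 
        if show: print('px',uv.mean(0).round(),'mid',mid.round(1),'grasp',(mid+10*k).round(1),'ang',np.degrees(np.arctan2(k[1],k[0])).round(1),'L,W',round(L),round(W))
    return out
if __name__=='__main__':
    cores(dict(np.load('/tmp/%s.npz'%sys.argv[1])),float(sys.argv[2]))
E
python3 cores.py wrist 12; python3 cores.py top 12
```

```text
px [146. 184.] mid [485.8 390.2] grasp [475.8 391.3] ang 174.2 L,W 136 25
px [224. 139.] mid [513.2 327.8] grasp [503.2 328.7] ang 174.9 L,W 136 24
px [468. 161.] mid [460.9 153.4] grasp [470.9 152.7] ang -3.9 L,W 137 25
px [303. 149.] mid [478.5 272.2] grasp [488.5 271.9] ang -1.7 L,W 137 24
px [390. 107.] mid [506.1 210.3] grasp [516.  209.2] ang -6.1 L,W 128 24
px [168. 290.] mid [484.4 389.1] grasp [474.4 390. ] ang 174.7 L,W 139 25
px [265. 290.] mid [458.1 149.6] grasp [468.1 148.8] ang -4.3 L,W 138 23
px [193. 278.] mid [512.3 325.9] grasp [502.3 326.9] ang 174.6 L,W 137 24
px [216. 282.] mid [475.8 270. ] grasp [485.8 269.7] ang -1.7 L,W 138 24
px [242. 271.] mid [504.7 207. ] grasp [514.6 205.8] ang -6.8 L,W 137 24
px [500. 183.] mid [ 717.  -454.4] grasp [ 726.8 -452.3] ang 11.9 L,W 138 23
```

```bash
python3 go.py 471 152.7 36 -94
```

```text
now [435.7 263.7 190.1] jaw -94.2 open 0.5 t 9.55 F [-0.8  0.7  1.4]
SHIFT [-43.3 154.2 108. ]
TURN [-0.  -0.2  0. ] (plain yaw -0.2 )
```

```bash
python3 -m handwheel '[-43,60,108,0,0,0,0.05, -43,60,108,0,0,0,0.05, -43,60,108,0,0,0,0.05, -43,110,108,0,0,0,0.05, -43,140,108,0,0,0,0.05, -43,152,108,0,0,0,0.05, -43,154,108,0,0,0,0.05, -43,154,108,0,0,0,0.05, -43,154,108,0,0,0,0.7, -43,154,108,0,0,0,0.7, -43,154,108,0,0,0,0.7, -43,154,108,0,0,0,0.7, -43,154,108,0,0,0,0.7, -43,145,108,0,0,0,0.7, -43,100,108,0,0,0,0.7, -43,60,108,0,0,0,0.7, -43,60,108,0,0,0,0.7]'; python3 go.py 547 -239 110 -88.4
```

```text
time: 11.68
position: [0.4727, 0.1549, 0.1339]
tcp_rot: [-90.2, 0.4, 176.0]
ft_force: [0.2, -0.7, -2.7]
opening: 0.259
now [472.7 154.9 133.9] jaw -94.0 open 0.26 t 11.675 F [ 0.2 -0.7 -2.7]
SHIFT [-101.7   23.5  387.8]
TURN [ 0.2 -5.6 -0.4] (plain yaw -5.6 )
```

```bash
python3 -m handwheel '[-102,20,388,0,-5.6,0,0.7, -102,20,388,0,-5.6,0,0.7, -102,20,388,0,-5.6,0,0.7, -102,20,388,0,-5.6,0,0.7, -102,20,388,0,-5.6,0,0.7, -102,20,388,0,-5.6,0,0.7, -102,20,388,0,-5.6,0,0.7, -102,20,388,0,-5.6,0,0.7, -102,20,388,0,-5.6,0,0.7, -102,20,388,0,-5.6,0,0.7, -102,20,388,0,-5.6,0,0.7]'; python3 go.py 547 -239 38 -88.4
python3 - <<'E'
from h import *
im=snap('wrist','w5.png')
E
```

```text
time: 13.05
position: [0.5451, -0.2388, 0.1105]
tcp_rot: [-90.0, 0.0, -178.3]
ft_force: [0.5, 0.6, -0.3]
opening: 0.259
now [ 545.1 -238.8  110.5] jaw -88.3 open 0.26 t 13.05 F [ 0.5  0.6 -0.3]
SHIFT [-1.8 72.5  0.3]
TURN [ 0.   0.1 -0. ] (plain yaw 0.1 )
```

View pics/w5.png

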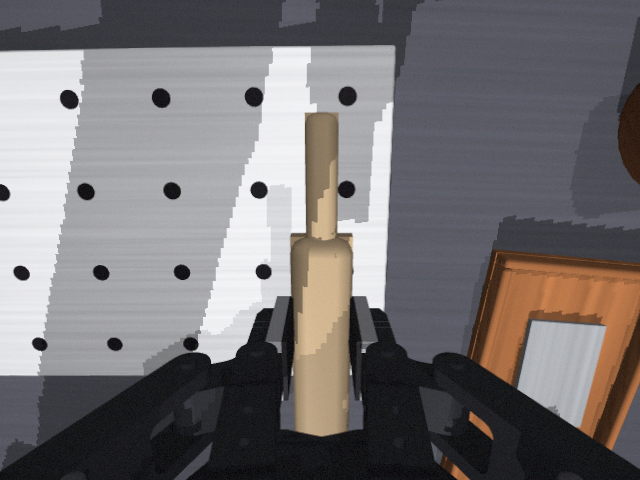

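Run:
```python
from h import *
im=dict(np.load('/tmp/wrist.npz'))
P=lambda u,v,z: (pt(im,(u,v),z)*1000).round(1)[:2]
print(P(394,46,.012),P(2,50,.012),P(385,375,.012),P(60,376,.012))
```

```text
[ 660.9 -272.7] [654.1 -69.1] [ 463.6 -283.6] [455.5 -66.2]
```

```bash
python3 -m handwheel '[-2,40,0,0,0,0,0.7, -2,60,0,0,0,0,0.7, -2,67,0,0,0,0,0.7, -2,71,0,0,0,0,0.7, -2,73.5,0,0,0,0,0.7, -2,73.5,0,0,0,0,0.7, -2,73.5,0,0,0,0,0.15, -2,73.5,0,0,0,0,0.15, -2,73.5,0,0,0,0,0.15, -2,73.5,0,0,0,0,0.15, -2,50,0,0,0,0,0.15, -2,0,0,0,0,0,0.15, -2,-20,0,0,0,0,0.05, -2,-20,0,0,0,0,0.05]'; python3 go.py 516 209.2 125 -96
```

```text
time: 14.85
position: [0.5481, -0.2405, 0.132]
tcp_rot: [-89.9, 0.2, -178.4]
ft_force: [-1.1, 0.6, -0.8]
opening: 0.473
now [ 548.1 -240.5  132. ] jaw -88.4 open 0.47 t 14.85 F [-1.1  0.6 -0.8]
SHIFT [  19.8    6.2 -450.4]
TURN [-0.1  7.6 -0.2] (plain yaw 7.6 )
```

```bash
python3 -m handwheel '[20,-30,-450,0,7.6,0,0.05, 20,-30,-450,0,7.6,0,0.05, 20,-30,-450,0,7.6,0,0.05, 20,-30,-450,0,7.6,0,0.05, 20,-30,-450,0,7.6,0,0.05, 20,-30,-450,0,7.6,0,0.05, 20,-30,-450,0,7.6,0,0.05, 20,-30,-450,0,7.6,0,0.05, 20,-30,-450,0,7.6,0,0.05, 20,-30,-450,0,7.6,0,0.05, 20,-30,-450,0,7.6,0,0.05]'; python3 -c "
from h import *
snap('wrist','w6.png');snap('top')"; python3 cores.py wrist 12; echo; python3 cores.py top 12;  python3 go.py 516 209.2 36 -96
```

```text
time: 16.23
position: [0.515, 0.2069, 0.1599]
tcp_rot: [-89.9, -0.0, 173.8]
ft_force: [0.1, 0.6, 0.0]
opening: 0.476
px [ 78. 308.] mid [485.3 390.5] grasp [475.3 391.4] ang 174.6 L,W 126 23
px [152. 265.] mid [512.9 327.7] grasp [502.9 328.5] ang 175.3 L,W 127 24
px [319. 248.] mid [504.  209.9] grasp [494.1 211. ] ang 173.4 L,W 91 23

px [263. 429.] mid [147.3 124.4] grasp [142.6 133.2] ang 117.9 L,W 169 42
px [485. 330.] mid [ 371.  -393.8] grasp [ 361.  -393.2] ang 176.6 L,W 106 23
px [167. 295.] mid [471.6 391.8] grasp [461.6 392.4] ang 176.8 L,W 125 24
px [422. 258.] mid [ 536.7 -239.1] grasp [ 546.7 -239.2] ang -0.4 L,W 135 23
now [515.  207.7 160.2] jaw -96.2 open 0.47 t 16.325 F [-0.1  0.7  1.4]
SHIFT [ -0.8 124.2  -1.7]
TURN [-0.  -0.2 -0. ] (plain yaw -0.2 )
```

```bash
python3 -m handwheel '[-1,60,-1.5,0,0,0,0.05, -1,100,-1.5,0,0,0,0.05, -1,118,-1.5,0,0,0,0.05, -1,124,-1.5,0,0,0,0.05, -1,124,-1.5,0,0,0,0.05, -1,124,-1.5,0,0,0,0.7, -1,124,-1.5,0,0,0,0.7, -1,124,-1.5,0,0,0,0.7, -1,124,-1.5,0,0,0,0.7, -1,124,-1.5,0,0,0,0.7, -1,115,-1.5,0,0,0,0.7, -1,70,-1.5,0,0,0,0.7, -1,40,-1.5,0,0,0,0.7, -1,40,-1.5,0,0,0,0.7]'; python3 go.py 545.5 -184 110 -88.2
```

```text
time: 18.08
position: [0.5174, 0.2114, 0.1233]
tcp_rot: [-90.2, 0.3, 174.0]
ft_force: [0.7, -0.9, -0.7]
opening: 0.259
now [517.4 211.4 123.3] jaw -96.0 open 0.26 t 18.075 F [ 0.7 -0.9 -0.7]
SHIFT [-69.5  12.5 390.3]
TURN [ 0.2 -7.8 -0.3] (plain yaw -7.8 )
```

```bash
python3 -m handwheel '[-69,12,390,0,-7.8,0,0.7, -69,12,390,0,-7.8,0,0.7, -69,12,390,0,-7.8,0,0.7, -69,12,390,0,-7.8,0,0.7, -69,12,390,0,-7.8,0,0.7, -69,12,390,0,-7.8,0,0.7, -69,12,390,0,-7.8,0,0.7, -69,12,390,0,-7.8,0,0.7, -69,12,390,0,-7.8,0,0.7, -69,12,390,0,-7.8,0,0.7, -69,12,390,0,-7.8,0,0.7]'; python3 go.py 545.5 -184 37 -88.2; python3 -c "
from h import *
snap('wrist','w7.png')"; python3 cores.py wrist 60; python3 cores.py wrist 12
```

```text
time: 19.45
position: [0.5437, -0.1829, 0.1084]
tcp_rot: [-90.0, 0.0, -178.1]
ft_force: [-0.3, 0.5, -0.2]
opening: 0.259
now [ 543.7 -182.9  108.4] jaw -88.1 open 0.26 t 19.45 F [-0.3  0.5 -0.2]
SHIFT [-1.8 71.4  1.2]
TURN [ 0.   0.1 -0. ] (plain yaw 0.1 )
px [329. 360.] mid [ 517.9 -188. ] grasp [ 527.9 -188.8] ang -4.5 L,W 100 24
px [329. 360.] mid [ 472.1 -189.2] grasp [ 482.1 -189.9] ang -4.5 L,W 131 31
px [421. 275.] mid [ 533.2 -239.9] grasp [ 523.2 -240.2] ang -178.2 L,W 90 22
```

```bash
python3 -m handwheel '[-2,40,1,0,0,0,0.7, -2,60,1,0,0,0,0.7, -2,67,1,0,0,0,0.7, -2,70,1,0,0,0,0.7, -2,71.5,1,0,0,0,0.7, -2,71.5,1,0,0,0,0.7, -2,71.5,1,0,0,0,0.15, -2,71.5,1,0,0,0,0.15, -2,71.5,1,0,0,0,0.15, -2,71.5,1,0,0,0,0.15, -2,50,1,0,0,0,0.15, -2,0,1,0,0,0,0.15, -2,-20,1,0,0,0,0.05, -2,-20,1,0,0,0,0.05]'; python3 go.py 488.5 271.9 160 -91.7
```

```text
time: 21.25
position: [0.5466, -0.1858, 0.1299]
tcp_rot: [-89.9, 0.2, -178.2]
ft_force: [-0.8, -0.3, -0.6]
opening: 0.475
now [ 546.6 -185.8  129.9] jaw -88.2 open 0.47 t 21.25 F [-0.8 -0.3 -0.6]
SHIFT [  43.8  -30.8 -459.2]
TURN [-0.1  3.5 -0.2] (plain yaw 3.5 )
```

```bash
python3 -m handwheel '[44,-30,-459,0,3.5,0,0.05, 44,-30,-459,0,3.5,0,0.05, 44,-30,-459,0,3.5,0,0.05, 44,-30,-459,0,3.5,0,0.05, 44,-30,-459,0,3.5,0,0.05, 44,-30,-459,0,3.5,0,0.05, 44,-30,-459,0,3.5,0,0.05, 44,-30,-459,0,3.5,0,0.05, 44,-30,-459,0,3.5,0,0.05, 44,-30,-459,0,3.5,0,0.05, 44,-30,-459,0,3.5,0,0.05]'; python3 -c "
from h import *
snap('wrist','w8.png');snap('top','t8.png')"; python3 cores.py wrist 12; echo; python3 cores.py top 12;  python3 go.py 488.5 271.9 36 -91.7
```

```text
time: 22.62
position: [0.4878, 0.2698, 0.1577]
tcp_rot: [-89.9, -0.0, 178.1]
ft_force: [0.7, 0.3, -0.2]
opening: 0.474
px [151. 247.] mid [487.9 387.7] grasp [478.  388.6] ang 175.2 L,W 135 25
px [234. 211.] mid [514.6 326.6] grasp [504.6 327.6] ang 174.0 L,W 133 25
px [317. 206.] mid [522.  271.2] grasp [512.  271.5] ang 178.2 L,W 137 24

px [233. 432.] mid [142.9 199.9] grasp [137.2 208.1] ang 124.6 L,W 168 43
px [485. 330.] mid [ 371.3 -392.8] grasp [ 361.3 -391.8] ang 174.8 L,W 106 23
px [422. 258.] mid [ 536.  -240.2] grasp [ 546.  -239.6] ang 3.5 L,W 135 23
px [400. 258.] mid [ 536.7 -185.4] grasp [ 546.7 -184.8] ang 3.5 L,W 135 24
now [487.8 270.4 158.1] jaw -91.9 open 0.47 t 22.725 F [ 1.5 -0.1  0.7]
SHIFT [ -0.7 122.1  -1.6]
TURN [-0.  -0.2  0. ] (plain yaw -0.2 )
```

```bash
python3 -m handwheel '[-1,60,-1.2,0,0,0,0.05, -1,100,-1.2,0,0,0,0.05, -1,117,-1.2,0,0,0,0.05, -1,122,-1.2,0,0,0,0.05, -1,122,-1.2,0,0,0,0.05, -1,122,-1.2,0,0,0,0.7, -1,122,-1.2,0,0,0,0.7, -1,122,-1.2,0,0,0,0.7, -1,122,-1.2,0,0,0,0.7, -1,122,-1.2,0,0,0,0.7, -1,115,-1.2,0,0,0,0.7, -1,70,-1.2,0,0,0,0.7, -1,40,-1.2,0,0,0,0.7, -1,40,-1.2,0,0,0,0.7]'; python3 go.py 544 -129 110 -88.2
```

```text
time: 24.48
position: [0.4899, 0.2741, 0.1212]
tcp_rot: [-90.2, 0.3, 178.3]
ft_force: [0.4, 0.4, -0.7]
opening: 0.261
now [489.9 274.1 121.2] jaw -91.7 open 0.26 t 24.475 F [ 0.4  0.4 -0.7]
SHIFT [-66.3  10.3 401.3]
TURN [ 0.2 -3.5 -0.3] (plain yaw -3.5 )
```

```bash
python3 -m handwheel '[-66,10,401,0,-3.5,0,0.7, -66,10,401,0,-3.5,0,0.7, -66,10,401,0,-3.5,0,0.7, -66,10,401,0,-3.5,0,0.7, -66,10,401,0,-3.5,0,0.7, -66,10,401,0,-3.5,0,0.7, -66,10,401,0,-3.5,0,0.7, -66,10,401,0,-3.5,0,0.7, -66,10,401,0,-3.5,0,0.7, -66,10,401,0,-3.5,0,0.7, -66,10,401,0,-3.5,0,0.7]'; python3 go.py 544 -129 37 -88.2
```

```text
time: 25.85
position: [0.5423, -0.1283, 0.1083]
tcp_rot: [-90.0, 0.0, -178.1]
ft_force: [0.7, -0.5, -0.9]
opening: 0.253
now [ 542.3 -128.3  108.3] jaw -88.1 open 0.25 t 25.85 F [ 0.7 -0.5 -0.9]
SHIFT [-1.7 71.3  0.8]
TURN [ 0.   0.1 -0. ] (plain yaw 0.1 )
```

```bash
python3 -c "
from h import *
snap('wrist','w9.png')"
```

```text
(no output)
```

View pics/w9.png

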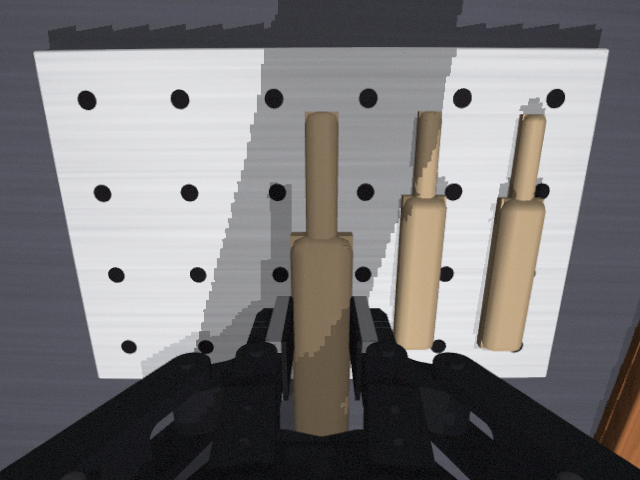

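```bash
python3 -m handwheel '[-2,40,1,0,0,0,0.7, -2,60,1,0,0,0,0.7, -2,67,1,0,0,0,0.7, -2,70,1,0,0,0,0.7, -2,71.5,1,0,0,0,0.7, -2,71.5,1,0,0,0,0.7, -2,71.5,1,0,0,0,0.15, -2,71.5,1,0,0,0,0.15, -2,71.5,1,0,0,0,0.15, -2,71.5,1,0,0,0,0.15, -2,50,1,0,0,0,0.15, -2,0,1,0,0,0,0.15, -2,-20,1,0,0,0,0.05, -2,-20,1,0,0,0,0.05]'; python3 go.py 503.5 328 160 84.5
```

```text
time: 27.65
position: [0.5454, -0.1308, 0.1299]
tcp_rot: [-89.9, 0.2, -178.2]
ft_force: [-0.1, 0.8, -0.7]
opening: 0.473
now [ 545.4 -130.8  129.9] jaw -88.2 open 0.47 t 27.65 F [-0.1  0.8 -0.7]
SHIFT [  27.6  -30.7 -459.9]
TURN [-3.000e-01 -1.727e+02  1.000e-01] (plain yaw -172.7 )
```

```bash
python3 -m handwheel '[28,-30,-460,0,-172.7,0,0.05, 28,-30,-460,0,-172.7,0,0.05, 28,-30,-460,0,-172.7,0,0.05, 28,-30,-460,0,-172.7,0,0.05, 28,-30,-460,0,-172.7,0,0.05, 28,-30,-460,0,-172.7,0,0.05, 28,-30,-460,0,-172.7,0,0.05, 28,-30,-460,0,-172.7,0,0.05, 28,-30,-460,0,-172.7,0,0.05, 28,-30,-460,0,-172.7,0,0.05, 28,-30,-460,0,-172.7,0,0.05, 28,-30,-460,0,-172.7,0,0.05, 28,-30,-460,0,-172.7,0,0.05, 28,-30,-460,0,-172.7,0,0.05, 28,-30,-460,0,-172.7,0,0.05, 28,-30,-460,0,-172.7,0,0.05, 28,-30,-460,0,-172.7,0,0.05, 28,-30,-460,0,-172.7,0,0.05, 28,-30,-460,0,-172.7,0,0.05]'; python3 -c "
from h import *
snap('wrist','w10.png');snap('top','t10.png')"; python3 cores.py wrist 12; echo; python3 cores.py top 12;  python3 go.py 503.5 328 36 84.5
```

```text
time: 30.02
position: [0.5019, 0.3283, 0.158]
tcp_rot: [-90.0, 0.0, -5.6]
ft_force: [-0.3, 0.1, 0.1]
opening: 0.473
px [324. 226.] mid [511.7 329.7] grasp [501.8 330.5] ang 174.9 L,W 138 24
px [414. 178.] mid [483.9 391.2] grasp [473.9 392.3] ang 174.1 L,W 136 24

px [339. 377.] mid [245.  -21.9] grasp [253.8 -26.7] ang -28.9 L,W 125 21
px [284. 333.] mid [367.7 101. ] grasp [375.2  94.4] ang -41.3 L,W 91 23
px [485. 330.] mid [ 370.8 -394.9] grasp [ 360.8 -394.7] ang 178.8 L,W 106 23
px [378. 258.] mid [ 534.9 -132.5] grasp [ 544.8 -132. ] ang 3.2 L,W 134 20
px [404. 260.] mid [ 526.6 -194.4] grasp [ 536.6 -194.1] ang 1.7 L,W 144 45
now [502.  328.4 158.3] jaw 84.4 open 0.48 t 30.125 F [-0.1  0.1 -0.2]
SHIFT [  1.5 122.3  -0.2]
TURN [ 0.  -0.1  0. ] (plain yaw -0.1 )
```

```bash
python3 -c "
import cv2
a=cv2.imread('pics/t10.png')[190:320,290:470]; cv2.imwrite('pics/t10c.png',cv2.resize(a,None,fx=4,fy=4,interpolation=cv2.INTER_CUBIC))"
```

```text
(no output)
```

View pics/t10c.png

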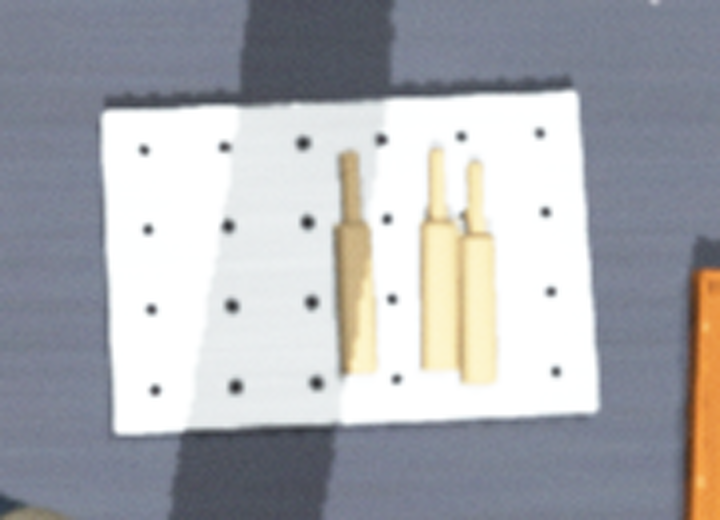

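```bash
python3 -m handwheel '[0.5,60,1,0,0,0,0.05, 0.5,100,1,0,0,0,0.05, 0.5,117,1,0,0,0,0.05, 0.5,122,1,0,0,0,0.05, 0.5,122,1,0,0,0,0.05, 0.5,122,1,0,0,0,0.7, 0.5,122,1,0,0,0,0.7, 0.5,122,1,0,0,0,0.7, 0.5,122,1,0,0,0,0.7, 0.5,122,1,0,0,0,0.7, 0.5,115,1,0,0,0,0.7, 0.5,70,1,0,0,0,0.7, 0.5,40,1,0,0,0,0.7, 0.5,40,1,0,0,0,0.7]'; python3 go.py 542.5 -74 110 -88.2
```

```text
time: 31.88
position: [0.5037, 0.3304, 0.1211]
tcp_rot: [-89.8, -0.2, -5.5]
ft_force: [-0.1, 0.3, -0.6]
opening: 0.256
now [503.7 330.4 121.1] jaw 84.5 open 0.26 t 31.875 F [-0.1  0.3 -0.6]
SHIFT [  77.6   10.1 -398.8]
TURN [ -0.4 172.7  -0.3] (plain yaw 172.7 )
```

```bash
python3 -m handwheel '[78,10,-399,0,172.7,0,0.7, 78,10,-399,0,172.7,0,0.7, 78,10,-399,0,172.7,0,0.7, 78,10,-399,0,172.7,0,0.7, 78,10,-399,0,172.7,0,0.7, 78,10,-399,0,172.7,0,0.7, 78,10,-399,0,172.7,0,0.7, 78,10,-399,0,172.7,0,0.7, 78,10,-399,0,172.7,0,0.7, 78,10,-399,0,172.7,0,0.7, 78,10,-399,0,172.7,0,0.7, 78,10,-399,0,172.7,0,0.7, 78,10,-399,0,172.7,0,0.7, 78,10,-399,0,172.7,0,0.7, 78,10,-399,0,172.7,0,0.7, 78,10,-399,0,172.7,0,0.7, 78,10,-399,0,172.7,0,0.7, 78,10,-399,0,172.7,0,0.7, 78,10,-399,0,172.7,0,0.7]'; python3 go.py 542.5 -74 37 -88.2; python3 -c "
from h import *
snap('wrist','w11.png')"
```

```text
time: 34.25
position: [0.5417, -0.0754, 0.1081]
tcp_rot: [-90.0, -0.0, -178.2]
ft_force: [-0.2, 0.6, -0.5]
opening: 0.259
now [541.7 -75.4 108.1] jaw -88.2 open 0.26 t 34.25 F [-0.2  0.6 -0.5]
SHIFT [-0.9 71.1 -1.4]
TURN [0. 0. 0.] (plain yaw 0.0 )
```

View pics/w11.png

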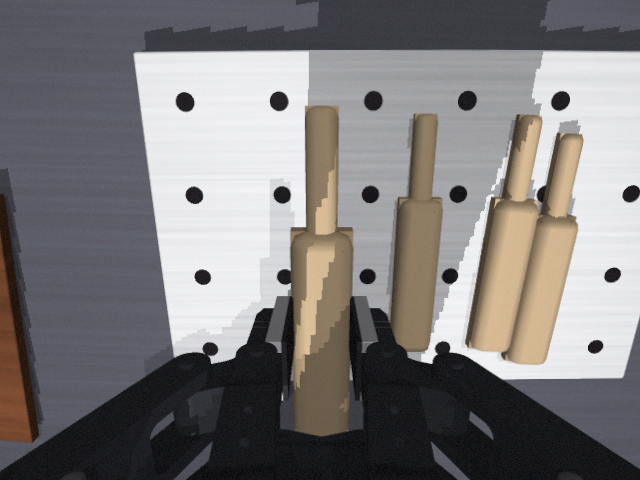

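```bash
python3 -m handwheel '[-1,40,-1,0,0,0,0.7, -1,60,-1,0,0,0,0.7, -1,67,-1,0,0,0,0.7, -1,70,-1,0,0,0,0.7, -1,71.5,-1,0,0,0,0.7, -1,71.5,-1,0,0,0,0.7, -1,71.5,-1,0,0,0,0.15, -1,71.5,-1,0,0,0,0.15, -1,71.5,-1,0,0,0,0.15, -1,71.5,-1,0,0,0,0.15, -1,50,-1,0,0,0,0.15, -1,0,-1,0,0,0,0.15, -1,-20,-1,0,0,0,0.05, -1,-20,-1,0,0,0,0.05]'; python3 go.py 474.5 391.5 160 84.2
```

```text
time: 36.05
position: [0.5439, -0.0745, 0.1298]
tcp_rot: [-90.0, 0.2, -178.2]
ft_force: [-0.7, -0.3, -0.2]
opening: 0.477
now [543.9 -74.5 129.8] jaw -88.2 open 0.48 t 36.05 F [-0.7 -0.3 -0.2]
SHIFT [  54.9  -30.7 -467.9]
TURN [  -0.3 -172.4    0. ] (plain yaw -172.4 )
```

```bash
python3 -m handwheel '[55,-30,-468,0,-172.4,0,0.05, 55,-30,-468,0,-172.4,0,0.05, 55,-30,-468,0,-172.4,0,0.05, 55,-30,-468,0,-172.4,0,0.05, 55,-30,-468,0,-172.4,0,0.05, 55,-30,-468,0,-172.4,0,0.05, 55,-30,-468,0,-172.4,0,0.05, 55,-30,-468,0,-172.4,0,0.05, 55,-30,-468,0,-172.4,0,0.05, 55,-30,-468,0,-172.4,0,0.05, 55,-30,-468,0,-172.4,0,0.05, 55,-30,-468,0,-172.4,0,0.05, 55,-30,-468,0,-172.4,0,0.05, 55,-30,-468,0,-172.4,0,0.05, 55,-30,-468,0,-172.4,0,0.05, 55,-30,-468,0,-172.4,0,0.05, 55,-30,-468,0,-172.4,0,0.05, 55,-30,-468,0,-172.4,0,0.05, 55,-30,-468,0,-172.4,0,0.05]'; python3 -c "
from h import *
snap('wrist','w12.png');snap('top','t12.png')"; python3 cores.py wrist 12; echo; python3 cores.py top 12;  python3 go.py 474.5 391.5 36 84.2
```

```text
time: 38.42
position: [0.4733, 0.3917, 0.158]
tcp_rot: [-90.0, 0.0, -5.9]
ft_force: [0.8, -0.3, 0.1]
opening: 0.472
px [324. 229.] mid [483.9 392.7] grasp [473.9 393.8] ang 173.6 L,W 137 24

px [300. 361.] mid [288.2  68.2] grasp [297.4  64.4] ang -22.1 L,W 114 17
px [485. 330.] mid [ 371.3 -392.7] grasp [ 361.3 -391.8] ang 174.9 L,W 106 23
px [378. 259.] mid [ 534.9 -130.7] grasp [ 544.9 -130.4] ang 1.7 L,W 134 22
px [356. 260.] mid [532.8 -74.5] grasp [542.8 -74.2] ang 1.9 L,W 136 22
px [404. 260.] mid [ 526.4 -194.6] grasp [ 536.3 -194.2] ang 2.1 L,W 144 45
now [473.3 391.8 158.3] jaw 84.1 open 0.47 t 38.525 F [ 0.2 -1.1  0. ]
SHIFT [ 1.100e+00  1.223e+02 -1.000e-01]
TURN [ 0.  -0.1  0. ] (plain yaw -0.1 )
```

```bash
python3 -m handwheel '[1,60,1,0,0,0,0.05, 1,100,1,0,0,0,0.05, 1,117,1,0,0,0,0.05, 1,122,1,0,0,0,0.05, 1,122,1,0,0,0,0.05, 1,122,1,0,0,0,0.7, 1,122,1,0,0,0,0.7, 1,122,1,0,0,0,0.7, 1,122,1,0,0,0,0.7, 1,122,1,0,0,0,0.7, 1,115,1,0,0,0,0.7, 1,70,1,0,0,0,0.7, 1,40,1,0,0,0,0.7, 1,40,1,0,0,0,0.7]'; python3 go.py 541 -19 110 -88.2
```

```text
time: 40.28
position: [0.4753, 0.3939, 0.1211]
tcp_rot: [-89.8, -0.2, -5.8]
ft_force: [-0.4, 0.0, -0.9]
opening: 0.26
now [475.3 393.9 121.1] jaw 84.2 open 0.26 t 40.275 F [-0.4  0.  -0.9]
SHIFT [ 107.3   10.  -404.1]
TURN [ -0.3 172.4  -0.3] (plain yaw 172.4 )
```

```bash
python3 -m handwheel '[107,10,-404,0,172.4,0,0.7, 107,10,-404,0,172.4,0,0.7, 107,10,-404,0,172.4,0,0.7, 107,10,-404,0,172.4,0,0.7, 107,10,-404,0,172.4,0,0.7, 107,10,-404,0,172.4,0,0.7, 107,10,-404,0,172.4,0,0.7, 107,10,-404,0,172.4,0,0.7, 107,10,-404,0,172.4,0,0.7, 107,10,-404,0,172.4,0,0.7, 107,10,-404,0,172.4,0,0.7, 107,10,-404,0,172.4,0,0.7, 107,10,-404,0,172.4,0,0.7, 107,10,-404,0,172.4,0,0.7, 107,10,-404,0,172.4,0,0.7, 107,10,-404,0,172.4,0,0.7, 107,10,-404,0,172.4,0,0.7, 107,10,-404,0,172.4,0,0.7, 107,10,-404,0,172.4,0,0.7]'; python3 go.py 541 -19 37 -88.2; python3 -c "
from h import *
snap('wrist','w13.png')"
```

```text
time: 42.65
position: [0.5397, -0.0202, 0.1081]
tcp_rot: [-90.0, -0.0, -178.2]
ft_force: [-0.5, -0.1, -0.8]
opening: 0.257
now [539.7 -20.2 108.1] jaw -88.2 open 0.26 t 42.65 F [-0.5 -0.1 -0.8]
SHIFT [-1.4 71.1 -1.2]
TURN [0. 0. 0.] (plain yaw 0.0 )
```

View pics/w13.png

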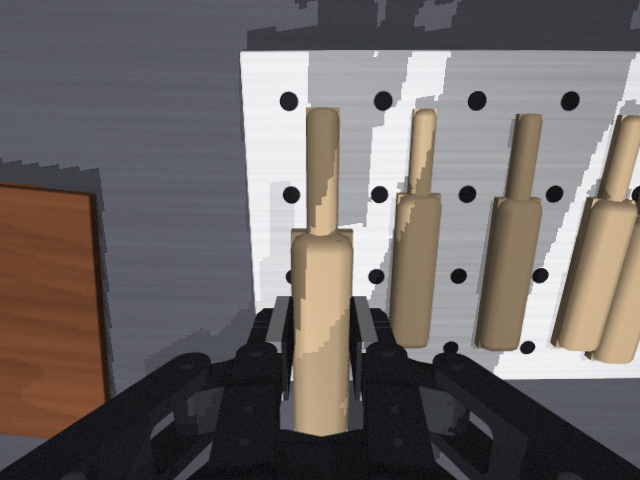

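```bash
python3 -m handwheel '[-1,40,-1,0,0,0,0.7, -1,60,-1,0,0,0,0.7, -1,67,-1,0,0,0,0.7, -1,70,-1,0,0,0,0.7, -1,71.5,-1,0,0,0,0.7, -1,71.5,-1,0,0,0,0.7, -1,71.5,-1,0,0,0,0.15, -1,71.5,-1,0,0,0,0.15, -1,71.5,-1,0,0,0,0.15, -1,71.5,-1,0,0,0,0.15, -1,50,-1,0,0,0,0.15, -1,0,-1,0,0,0,0.15, -1,-20,-1,0,0,0,0.15, -1,-20,-1,0,0,0,0.15]'; python3 go.py 540 -215 150 -88.2
```

```text
time: 44.45
position: [0.542, -0.0191, 0.1298]
tcp_rot: [-90.0, 0.2, -178.2]
ft_force: [-0.9, -0.3, -0.3]
opening: 0.425
now [542.  -19.1 129.8] jaw -88.2 open 0.42 t 44.45 F [-0.9 -0.3 -0.3]
SHIFT [  7.9 -20.1 195.7]
TURN [-0.  -0.  -0.2] (plain yaw -0.0 )
```

```bash
python3 -m handwheel '[68,-40,190,0,0,0,0.9, 68,-40,190,0,0,0,0.9, 68,-40,190,0,0,0,0.9, 68,-40,190,0,0,0,0.9, 68,-40,190,0,0,0,0.9, 68,-40,190,0,0,0,0.9,  68,-40,190,0,0,0,0.9]'; python3 -c "
from h import *
snap('wrist','w14.png')"; python3 go.py 540 -215 150 -88.2
```

```text
time: 45.32
position: [0.4791, -0.2093, 0.1677]
tcp_rot: [-90.1, -0.0, -178.1]
ft_force: [-0.1, 0.1, -0.1]
opening: 0.05
now [ 479.2 -209.5  167.9] jaw -88.1 open 0.05 t 45.375 F [0.2 1.  0.5]
SHIFT [-60.6  17.8   7.5]
TURN [0.  0.1 0. ] (plain yaw 0.1 )
```

View pics/w14.png

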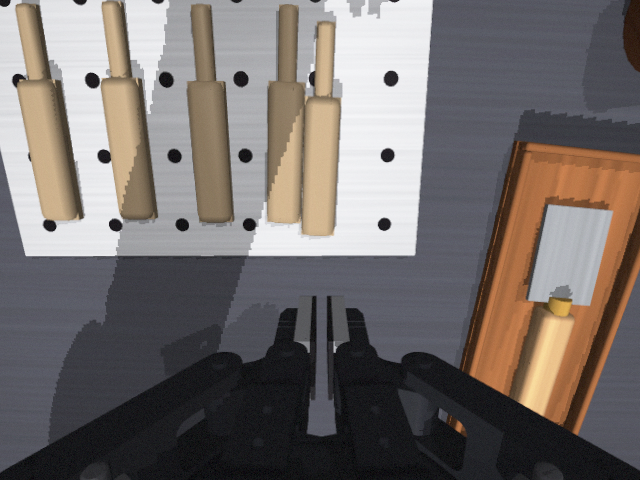

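Run:
```python
from h import *
im=dict(np.load('/tmp/wrist.npz'))
P=lambda u,v,z: (pt(im,(u,v),z)*1000).round(1)[:2]
for n,q in dict(Etip=(325,22,.019),Etail=(318,236,.018),Dtip=(288,5,.019),Dtail=(284,222,.018),rearR=(415,256,.012),rearL=(26,256,.012)).items(): print(n,P(*q))
```

```text
Etip [ 616.3 -206.8]
Etail [ 477.4 -206.9]
Dtip [ 625.  -183.7]
Dtail [ 487.  -182.1]
rearR [ 462.5 -280.8]
rearL [452.1  15.8]
```

```bash
python3 -m handwheel '[-161,20,6.5,0,0,0,1, -161,20,6.5,0,0,0,1, -161,20,6.5,0,0,0,1, -161,70,6.5,0,0,0,1, -161,115,6.5,0,0,0,1, -161,130,6.5,0,0,0,1, -161,133,6.5,0,0,0,1, -161,133,6.5,0,0,0,1, -152,133,6.3,0,0,0,1, -148,133,6.2,0,0,0,1, -144,133,6,0,0,0,1, -140,133,5.9,0,0,0,1, -137,133,5.8,0,0,0,1, -135,133,5.7,0,0,0,1, -135,133,5.7,0,0,0,1, -138,133,6,0,0,0,1, -138,80,6,0,0,0,1, -138,20,6,0,0,0,1,  -60,0,0,0,0,0,1]'; python3 go.py 540 -215 150 -88.2
```

```text
time: 47.75
position: [0.5621, -0.2099, 0.1686]
tcp_rot: [-89.9, 0.7, -178.1]
ft_force: [-1.3, -0.1, -0.3]
opening: -0.0
now [ 562.1 -209.9  168.6] jaw -88.1 open -0.0 t 47.75 F [-1.3 -0.1 -0.3]
SHIFT [22.5 18.3  4.3]
TURN [-0.1  0.1 -0.7] (plain yaw 0.1 )
```

```bash
python3 -m handwheel '[70,0,0,0,0,0,0.1, 70,0,0,0,0,0,0.1, 70,0,0,0,0,0,0.1, 70,0,0,0,0,0,0.1]'; python3 go.py 480 -207 36 -88.2;  python3 -c "
from h import *
snap('wrist','w15.png')"; python3 cores.py wrist 12
```

```text
time: 48.25
position: [0.4882, -0.2121, 0.164]
tcp_rot: [-90.0, 0.1, -178.2]
ft_force: [-0.1, 0.5, -0.1]
opening: 0.446
now [ 488.2 -212.1  164. ] jaw -88.2 open 0.45 t 48.25 F [-0.1  0.5 -0.1]
SHIFT [  8.3 128.   -5.4]
TURN [ 0.   0.  -0.1] (plain yaw 0.0 )
px [314. 204.] mid [ 508.  -206.4] grasp [ 498.  -206.2] ang 179.2 L,W 91 23
px [ 39. 165.] mid [527.9 -21.1] grasp [517.9 -21.4] ang -178.6 L,W 90 22
```

View pics/w15.png

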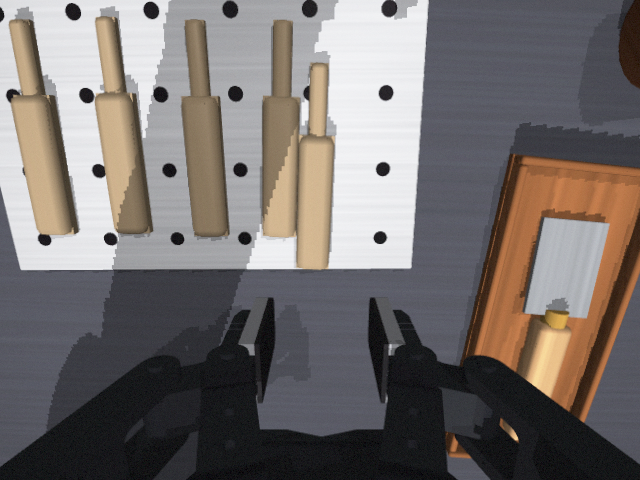

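Run:
```python
from h import *
im=dict(np.load('/tmp/wrist.npz'))
P=lambda u,v,z: (pt(im,(u,v),z)*1000).round(1)[:2]
for n,q in dict(Etip=(318,64,.019),Etail=(313,269,.018),Dtip=(283,21,.019),Dtail=(279,237,.018),shoulderE=(317,138,.022),rearR=(411,268,.012)).items(): print(n,P(*q))
```

```text
Etip [ 601.  -206.4]
Etail [ 462.5 -206.9]
Dtip [ 624.7 -184.2]
Dtail [ 486.2 -181.9]
shoulderE [ 555.9 -207.2]
rearR [ 463.4 -280.6]
```

```bash
python3 -m handwheel '[17,60,-5.7,0,1.8,0,0.1, 17,100,-5.7,0,1.8,0,0.1, 17,120,-5.7,0,1.8,0,0.1, 17,128,-5.7,0,1.8,0,0.1, 17,128,-5.7,0,1.8,0,0.1, 17,128,-5.7,0,1.8,0,0.7, 17,128,-5.7,0,1.8,0,0.7, 17,128,-5.7,0,1.8,0,0.7, 17,128,-5.7,0,1.8,0,0.7, 17,128,-5.7,0,1.8,0,0.7, 17,118,-5.7,0,1.8,0,0.7, 17,118,-5.7,0,1.8,0,0.7, 10,118,8,0,1,0,0.7, 0,118,20,0,0,0,0.7, -9,118,29,0,0,0,0.7, -9,118,29,0,0,0,0.7]' 80; python3 go.py 498 -240.7 37 -88.2
```

```text
time: 50.3
position: [0.4973, -0.2421, 0.0456]
tcp_rot: [-90.0, 0.0, -178.3]
ft_force: [-0.7, 0.2, -0.1]
opening: 0.256
now [ 497.3 -242.1   45.6] jaw -88.3 open 0.26 t 50.3 F [-0.7  0.2 -0.1]
SHIFT [-0.8  8.6 -1.4]
TURN [-0.  -0.1 -0. ] (plain yaw -0.1 )
```

```bash
python3 -m handwheel '[-1,5,-1,0,0,0,0.7, -1,9,-1,0,0,0,0.7, -1,9.5,-1,0,0,0,0.7, -1,9.5,-1,0,0,0,0.15, -1,9.5,-1,0,0,0,0.15, -1,9.5,-1,0,0,0,0.15, -1,9.5,-1,0,0,0,0.15, -1,-20,-1,0,0,0,0.15, -1,-80,-1,0,0,0,0.5, 55,-130,-90,0,0,0,0.9, 55,-160,-100,0,0,0,0.9, 55,-160,-100,0,0,0,0.9, 55,-160,-100,0,0,0,0.9, 55,-160,-100,0,0,0,0.9]' 60; python3 go.py 430 -135 12 -90;  python3 -c "
from h import *
snap('wrist','w16.png'); snap('top','t16.png')"; python3 cores.py wrist 12;echo; python3 cores.py top 12
```

```text
time: 52.05
position: [0.4382, -0.1439, 0.2048]
tcp_rot: [-90.0, -0.1, -178.3]
ft_force: [-0.1, -0.5, -0.5]
opening: 0.05
now [ 438.2 -143.9  204.8] jaw -88.3 open 0.05 t 52.05 F [-0.1 -0.5 -0.5]
SHIFT [  7.7 192.8  -9. ]
TURN [0.  1.7 0.1] (plain yaw 1.7 )
px [602. 305.] mid [ 375.7 -390.6] grasp [ 365.7 -390.1] ang 176.8 L,W 108 26
px [378.  99.] mid [ 534.6 -182.6] grasp [ 544.6 -183.1] ang -2.8 L,W 92 22
px [157.  95.] mid [527.7 -20.7] grasp [517.7 -21. ] ang -178.4 L,W 92 24
px [452.  95.] mid [ 534.6 -236.8] grasp [ 524.6 -237.1] ang -178.4 L,W 92 22

px [485. 330.] mid [ 371.3 -392.8] grasp [ 361.3 -391.9] ang 174.6 L,W 106 23
px [333. 260.] mid [531.1 -19.4] grasp [541.1 -19.5] ang -0.6 L,W 136 22
px [379. 259.] mid [ 532.4 -132.5] grasp [ 542.4 -132. ] ang 2.8 L,W 136 22
px [356. 260.] mid [532.7 -75.5] grasp [542.7 -75.2] ang 2.0 L,W 137 23
px [399. 259.] mid [ 534.7 -183.7] grasp [ 544.7 -183.6] ang 0.4 L,W 136 17
px [421. 256.] mid [ 538.6 -238.4] grasp [ 548.6 -237.8] ang 3.5 L,W 135 23
```

View pics/w16.png

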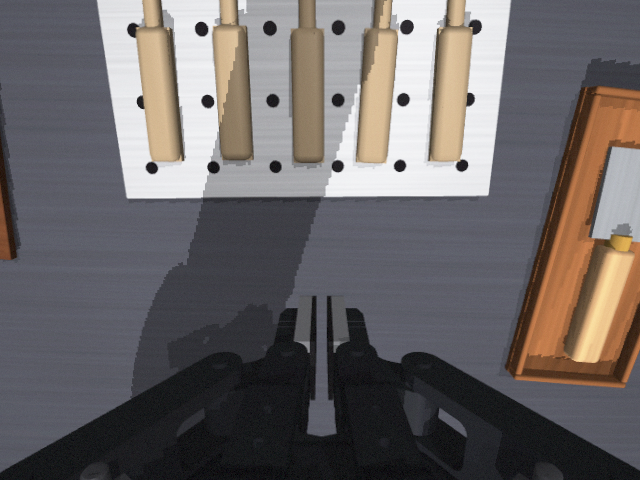

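```bash
python3 go.py 427 -128 26 -92.4
```

```text
now [ 438.1 -143.7  204.5] jaw -88.3 open 0.05 t 52.15 F [ 0.   0.2 -0.1]
SHIFT [ 10.3 178.6 -15.9]
TURN [0.1 4.1 0.1] (plain yaw 4.1 )
```

```bash
python3 -m handwheel '[10,60,-16,0,4.1,0,-1, 10,100,-16,0,4.1,0,-1, 10,140,-16,0,4.1,0,-1, 10,165,-16,0,4.1,0,-1, 10,175,-16,0,4.1,0,-1, 10,178.5,-16,0,4.1,0,-1, 10,178.5,-16,0,4.1,0,-1, 10,178.5,-16,0,4.1,0,-1]'; python3 -c "
from h import *
snap('wrist','w17.png'); snap('scene','s17.png')
a=cv2.imread('pics/s17.png')[150:300,190:390]; cv2.imwrite('pics/s17c.png',cv2.resize(a,None,fx=4,fy=4))"; python3 go.py 427 -128 20 -92.4
```

```text
time: 53.15
position: [0.4285, -0.1273, 0.0281]
tcp_rot: [-90.0, 0.1, 177.7]
ft_force: [0.3, 0.2, 1.0]
opening: 1.002
now [ 428.3 -127.3   28. ] jaw -92.3 open 1.0 t 53.25 F [-0.4 -0.3  0.1]
SHIFT [1.3 8.  0.8]
TURN [-0.   0.1 -0.1] (plain yaw 0.1 )
```

```bash
python3 -m handwheel '[0,2,0,0,0,0,-1, 0,3,0,0,0,0,-1]';python3 -m handwheel '[0,1,0,0,0,0,-1, 0,2,0,0,0,0,-1, 0,2,0,0,0,0,-1]';python3 -m handwheel '[0,1,0,0,0,0,-1, 0,2,0,0,0,0,-1, 0,2,0,0,0,0,-1]'; python3 go.py 427 -128 17 -92.4
```

```text
time: 53.5
position: [0.4278, -0.1271, 0.0243]
tcp_rot: [-90.0, 0.0, 177.7]
ft_force: [0.4, 0.2, -0.4]
opening: 1.005
time: 53.88
position: [0.4277, -0.127, 0.0222]
tcp_rot: [-90.0, -0.0, 177.7]
ft_force: [-0.0, 0.4, 0.0]
opening: 1.004
time: 54.25
position: [0.4277, -0.127, 0.0202]
tcp_rot: [-90.0, -0.0, 177.7]
ft_force: [0.6, -0.5, 0.1]
opening: 1.002
now [ 427.7 -127.    20.2] jaw -92.3 open 1.0 t 54.25 F [ 0.6 -0.5  0.1]
SHIFT [0.7 3.2 1. ]
TURN [-0.   0.1  0. ] (plain yaw 0.1 )
```

```bash
python3 -m handwheel '[0,1,0,0,0,0,-1, 0,2,0,0,0,0,-1, 0,2,0,0,0,0,-1]' | grep -E 'force|position';python3 -m handwheel '[0,1,0,0,0,0,-1, 0,2,0,0,0,0,-1, 0,2,0,0,0,0,-1]'| grep -E 'force|position';python3 -m handwheel '[0,1,0,0,0,0,-1, 0,2,0,0,0,0,-1, 0,2,0,0,0,0,-1]'| grep -E 'force|position'
```

```text
position: [0.4277, -0.127, 0.0182]
ft_force: [-0.8, 0.3, -0.8]
position: [0.4277, -0.1271, 0.0162]
ft_force: [0.1, 0.2, -0.7]
position: [0.4277, -0.1271, 0.0142]
ft_force: [-0.1, -0.8, -0.2]
```

```bash
python3 -m handwheel '[-3,0,0,0,0,0,-1, -7,0,0,0,0,0,-1, -10,0,0,0,0,0,-1, -13,0,0,0,0,0,-1, -16,0,0,0,0,0,-1, -19,0,0,0,0,0,-1, -22,0,0,0,0,0,-1, -25,0,0,0,0,0,-1, -29,0,0,0,0,0,-1, -33,0,0,0,0,0,-1, -37,0,0,0,0,0,-1, -41,0,0,0,0,0,-1, -45,0,0,0,0,0,-1, -49,0,0,0,0,0,-1, -53,0,0,0,0,0,-1, -57,0,0,0,0,0,-1, -61,0,0,0,0,0,-1, -64,0,0,0,0,0,-1, -66,0,0,0,0,0,-1, -67,0,0,0,0,0,-1]'; python3 -c "
from h import *
snap('top','t18.png')
a=cv2.imread('pics/t18.png')[150:320,270:480]; cv2.imwrite('pics/t18c.png',cv2.resize(a,None,fx=3.5,fy=3.5,interpolation=cv2.INTER_CUBIC))"; python3 cores.py top 12
```

```text
time: 57.88
position: [0.4879, -0.1291, 0.0129]
tcp_rot: [-90.0, -0.8, 177.7]
ft_force: [-13.1, 1.6, 7.2]
opening: 1.001
px [460. 376.] mid [ 258.1 -326.9] grasp [ 258.4 -336.9] ang -88.2 L,W 98 25
px [485. 330.] mid [ 370.8 -394.9] grasp [ 360.8 -394.7] ang 178.8 L,W 106 23
px [424. 242.] mid [ 573.6 -245. ] grasp [ 583.6 -244.8] ang 0.8 L,W 133 23
px [403. 237.] mid [ 600.6 -192.8] grasp [ 610.6 -193.6] ang -4.8 L,W 108 23
px [382. 236.] mid [ 601.5 -141.6] grasp [ 611.5 -141.8] ang -1.0 L,W 110 22
px [359. 241.] mid [579.7 -82.6] grasp [589.7 -83. ] ang -2.3 L,W 137 24
px [337. 240.] mid [582.  -26.4] grasp [592.  -27.2] ang -4.4 L,W 135 19
```

View pics/t18c.png

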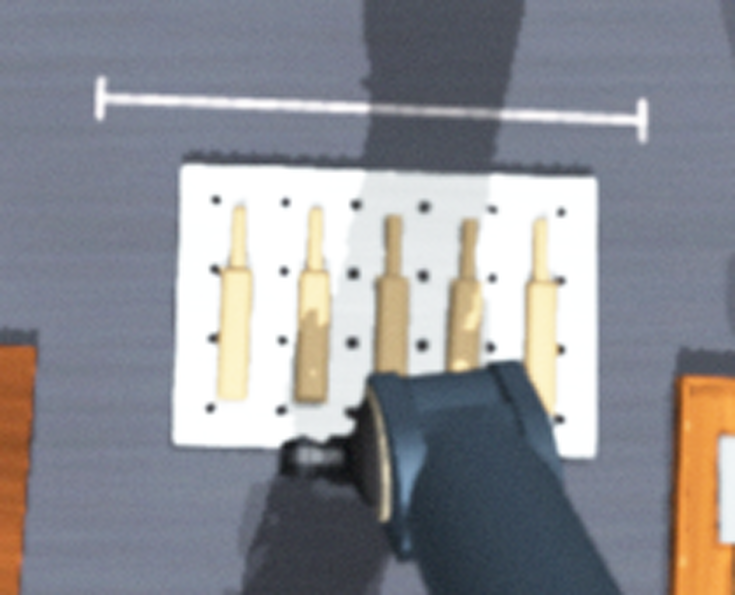

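```bash
cat > edge.py <<'E'
from h import *
im=snap('top'); g=cv2.cvtColor(im['pixels'],cv2.COLOR_RGB2GRAY).astype(float)
def lx(u,pl=[None]):   # line row at column u: centroid of brightness over background near the known line
    c=178.5+(u-298)*6/155; r=np.arange(int(c)-4,int(c)+6); p=g[r,u]; w=np.clip(p-np.median(p)-10,0,None); return (r*w).sum()/w.sum()
us=np.r_[304:318,433:448]
L=np.polyfit(us,[lx(u) for u in us],1)
E_=[]
for u in range(326,436,2):
    v0=int(np.polyval(L,u))+4; p=g[v0:v0+80,u]; hi=np.where(p>170)[0]
    if len(hi)==0: continue
    k=hi[0]
    if k==0: E_.append((u,np.nan)); continue
    lo,h=p[max(k-3,0):k].min(),p[k:k+4].max(); t=(lo+h)/2; j=max(k-3,0)
    while p[j+1]<t: j+=1
    E_.append((u,v0+j+(t-p[j])/(p[j+1]-p[j])))
E_=np.array(E_); E_=E_[np.isfinite(E_[:,1])]
f=np.polyfit(E_[:,0],E_[:,1],1); k=abs(np.polyval(f,E_[:,0])-E_[:,1])<1; f=np.polyfit(E_[k,0],E_[k,1],1)
A,B=[pt(im,(u,np.polyval(L,u)),0)[:2]*1000 for u in(305,445)]
y=(A-B)/np.linalg.norm(A-B); x=np.array([y[1],-y[0]]); mid=[pt(im,q,0)[:2]*1000 for q in((298.3,178.2),(453.5,184.3))]; mid=sum(mid)/2
print('line yaw',np.degrees(np.arctan2(x[1],x[0])).round(2),'inliers',k.sum(),len(k))
P=[pt(im,(u,np.polyval(f,u)),.012)[:2]*1000 for u in(322,440)]
print('edge x from line at u=322(left),440(right):',[round((p-A)@x,1) for p in P],'y from line mid',[round((p-mid)@y) for p in P])
E
python3 edge.py
```

```text
line yaw -2.56 inliers 55 55
edge x from line at u=322(left),440(right): [np.float64(-48.9), np.float64(-47.7)] y from line mid [138, -162]
```

```bash
python3 -m handwheel '[-3,0,0,0,0,0,-1, -7,0,0,0,0,0,-1, -11,0,0,0,0,0,-1, -15,0,0,0,0,0,-1, -19,0,0,0,0,0,-1, -23,0,0,0,0,0,-1, -27,0,0,0,0,0,-1, -30,0,0,0,0,0,-1, -32,0,0,0,0,0,-1, -34,0,0,0,0,0,-1, -35,0,0,0,0,0,-1]'; python3 edge.py
```

```text
time: 59.35
position: [0.5229, -0.1312, 0.0128]
tcp_rot: [-90.0, -0.8, 177.6]
ft_force: [-12.8, 0.9, 7.0]
opening: 1.0
line yaw -2.96 inliers 19 19
edge x from line at u=322(left),440(right): [np.float64(-13.3), np.float64(-13.5)] y from line mid [139, -162]
```

```bash
sed -i "s/^def lx/g0=cv2.cvtColor(cv2.imread('pics\/t16.png'),cv2.COLOR_BGR2GRAY).astype(float)\ndef lx/; s/p=g\[r,u\]/p=g0[r,u]/; s/int(np.polyval(L,u))+4; p/int(np.polyval(L,u))+2; p/" edge.py; python3 edge.py
python3 -m handwheel '[-2,0,0,0,0,0,-1, -4,0,0,0,0,0,-1, -6,0,0,0,0,0,-1, -7,0,0,0,0,0,-1, -8,0,0,0,0,0,-1, -9,0,0,0,0,0,-1, -9,0,0,0,0,0,-1]'; python3 edge.py
```

```text
line yaw -2.56 inliers 47 47
edge x from line at u=322(left),440(right): [np.float64(-13.2), np.float64(-13.1)] y from line mid [140, -162]
time: 60.32
position: [0.532, -0.1316, 0.0128]
tcp_rot: [-90.0, -0.8, 177.6]
ft_force: [-11.4, 1.3, 6.5]
opening: 0.999Traceback (most recent call last):
  File "edge.py", line 18, in <module>
    f=np.polyfit(E_[:,0],E_[:,1],1); k=abs(np.polyval(f,E_[:,0])-E_[:,1])<1; f=np.polyfit(E_[k,0],E_[k,1],1)
    raise TypeError("expected non-empty vector for x")
TypeError: expected non-empty vector for x
```

```bash
python3 -m handwheel '[-1,0,0,0,0,0,-1, -2,0,0,0,0,0,-1, -3,0,0,0,0,0,-1, -4,0,0,0,0,0,-1, -4,0,0,0,0,0,-1, -4,0,0,0,0,0,-1]'
python3 - <<'E'
from h import *
snap('top','t19.png'); im=snap('wrist','w19.png')
a=cv2.imread('pics/t19.png')[160:300,290:460]; b=cv2.resize(a,None,fx=4,fy=4,interpolation=cv2.INTER_CUBIC); cv2.imwrite('pics/t19c.png',b)
E
```

```text
time: 61.12
position: [0.5363, -0.1318, 0.0128]
tcp_rot: [-90.0, -0.8, 177.6]
ft_force: [-11.5, -0.6, 6.1]
opening: 0.999
```

```bash
python3 -m handwheel '[10,0,0,0,0,0,-1, 25,0,0,0,0,0,-1, 35,0,0,0,0,0,-1, 35,-60,0,0,0,0,-1, 35,-120,0,0,0,0,-1, 0,-180,0,0,0,0,0, -50,-200,0,0,0,0,0, -50,-200,0,0,0,0,0, -50,-200,0,0,0,0,0, -50,-200,0,0,0,0,0]'
python3 - <<'E'
from h import *
im=snap('wrist','w20.png'); snap('top','t20.png')
print(arm.sense()['position'])
E
python3 cores.py top 12
```

```text
time: 62.48
position: [0.5909, -0.1338, 0.213]
tcp_rot: [-90.0, -0.2, 177.7]
ft_force: [0.2, 0.2, -0.8]
opening: 0.504
[ 0.59141867 -0.13382926  0.213444  ]
px [474. 427.] mid [ 131.3 -333.2] grasp [ 131.4 -343.2] ang -89.0 L,W 156 36
px [486. 326.] mid [ 371.  -395.5] grasp [ 361.  -395.7] ang -179.1 L,W 101 25
px [360. 222.] mid [626.9 -86.2] grasp [636.9 -86.5] ang -2.2 L,W 136 22
px [338. 221.] mid [629.2 -32.6] grasp [639.2 -32.9] ang -2.0 L,W 137 20
```

View pics/w20.png

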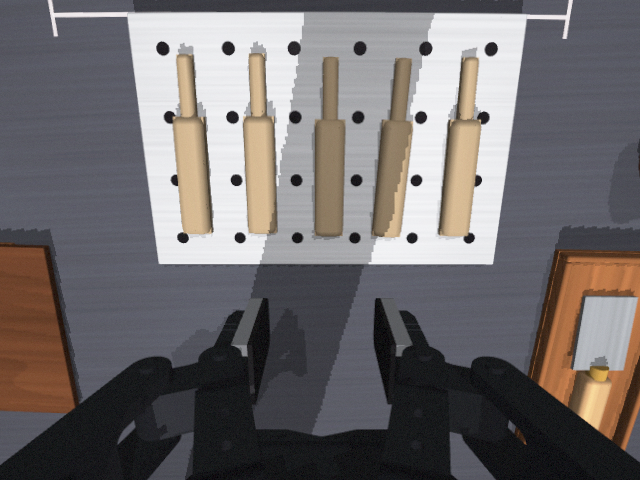

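Run:
```python
from h import *
im=dict(np.load('/tmp/wrist.npz')); g=cv2.cvtColor(im['pixels'],cv2.COLOR_RGB2GRAY).astype(float)
L=[]
for u in list(range(65,120,4))+list(range(534,562,4)):
    p=g[4:32,u]; w=np.clip(p-np.median(p)-30,0,None); L.append((u,4+(np.arange(28)*w).sum()/w.sum()))
L=[pt(im,q,0)[:2]*1000 for q in L]; L=np.array(L); c=np.polyfit(L[:,1],L[:,0],1)
print('line',c,np.abs(np.polyval(c,L[:,1])-L[:,0]).max())
for u in (140,150,180,210,330,450,480,500,515):
    p=g[2:40,u]; lo,hi=p[:4].min(),p[15:].max(); t=(lo+hi)/2; j=np.where(p>t)[0][0]; v=2+j-1+(t-p[j-1])/(p[j]-p[j-1])
    q=pt(im,(u,v),.012)[:2]*1000; print(u,round(v,2),q.round(1),'off',round(q[0]-np.polyval(c,q[1]),2), p[max(0,j-3):j+4].round())
# rear edge
for u in (180,240,440,480):
    p=g[245:285,u]; j=np.argmax(p[:-1]-p[1:]); q=pt(im,(u,245+j+.5),.012)[:2]*1000; print('rear',u,245+j,q.round(1),'depth to line',round(np.polyval(c,q[1])-q[0],1))
```

```text
line [4.50937536e-02 7.54183722e+02] 0.06639936871215468
140 12.1 [752.1  -5.9] off -1.78 [ 60.  77. 141. 203. 227. 231. 233.]
150 12.01 [751.8 -13.4] off -1.76 [ 60.  84. 147. 208. 229. 234. 233.]
180 11.82 [750.9 -35.7] off -1.7 [ 63.  60.  80. 163. 220. 231. 233.]
210 11.71 [749.9 -58. ] off -1.67 [ 60.  63.  86. 175. 225. 234. 233.]
330 11.53 [ 746.2 -146.6] off -1.35 [ 63.  56.  85. 139. 161. 162. 161.]
450 12.62 [ 742.3 -235.4] off -1.31 [ 59.  60.  91. 185. 231. 236. 237.]
480 12.88 [ 741.4 -257.7] off -1.2 [ 59.  63.  80. 158. 224. 236. 234.]
500 13.13 [ 740.7 -272.6] off -1.15 [ 65.  68. 139. 214. 236. 234. 231.]
515 13.39 [ 740.2 -283.8] off -1.16 [ 57.  66. 115. 203. 234. 236. 234.]
rear 180 263 [553.8  -6.8] depth to line 200.1
rear 240 263 [551.6 -60.2] depth to line 199.8
rear 440 263 [ 544.5 -237.5] depth to line 199.0
rear 480 263 [ 543.  -273.2] depth to line 198.9
```

```bash
python3 -c "
from h import *
s=arm.sense(); print(s['time'],abs(s['dq']).max()); arm.job_done()"
```

```text
62.575 0.6684534327363074
the job is handed in; nothing more can be done
```

I put the scraper back in its tray, laid all five cores on the plate and slid the plate to the line. I handed the job in at 62.6 s.

- **Scraper:** it lies flat along the tray with the handle end towards the robot. The wrist picture after release showed this, and the last picture still shows the part of it in view in place.
- **Cores:** all five lie side by side with their thin ends to the line, about 54 mm apart. They were within about 2° of the plate's axis (some top-view fits scattered to about 5°). One core was knocked against its neighbour partway through. I pushed it clear lengthwise, gripped its tail and put it back in its place.
- **Plate:** I pushed it from behind with both open fingers.
    - Before the last 13 mm the top camera put both ends of the edge within 0.2 mm of each other.
    - The last 13 mm were set by the arm's own travel, because my top-camera edge check failed once the plate edge merged with the line.
    - After the push, the wrist view put the front edge 1.8 mm short of the line at the left and 1.2 mm at the right. From the rear edge, the distance to the line came to 199–200 mm against the 200 mm plate. The two readings disagree by 1–2 mm but both are within the 5 mm allowed.
- **Bystanders:** no contact was felt near the tin, the mallet or the mould weight, but I did not measure them again at the end. The arm stood clear, above the plate, at hand-in.

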